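# Lay the measuring grid on the resin specimen and hold the magnifier over it

### The arm

A 6-joint arm with a two-finger parallel gripper is mounted at the origin on the work surface. World frame = base frame: x ahead of the robot, y to its left, z up, the work surface at z = 0. Lengths are in mm, angles in rad, forces in N, time in s.
With the tool pointing down it reaches from about 350 to 725 mm from the base axis. Payload 6 kg.
Tool frame: the origin (TCP) lies on the mounting face of the last link; the fingertips stand 173 mm ahead of it and the grasp point (between the pads) lies 155 mm ahead of it; z points along the fingers, y is the line along which they close (so a half turn about z gives the same grasp; the last joint's range is limited). The gripper opens to 85 mm and grips with 20 to 120 N. Pads are 22 mm wide; open, the fingers measure 114 mm over their backs; the gripper's body (76 mm by 85 mm) begins 54 mm behind the grasp point. The pads swing forward as they close: fully open they stand 13 mm farther back than shut.
Start: joints at [1.523, 0.04, 0.085, 0, -1.615, -0.334], TCP at [223.528, 556.802, 404.661] pointing down, gripper open.
Joint ranges: [-2.56, 2.56], [-1.29, 2.01], [-1.08, 1.49], [-3.29, 1.98], [-2.81, -0.18], [-2.99, 2.99]. Speed limits (rad/s): [2.57, 2.57, 3.01, 3.14, 3.14, 3.14].

### API

Orientations are given as a rotation vector (axis times angle).
In Python, from rig import env gives the robot as it stands.
- The arm moves only by the tool servo_tool, never from a script. Its argument "moves" is a list of rows, each a list of 3 entries, a list of its own where there are three numbers: the closure, from -1 (fully open) to 1 (shut), so that 0 is half open, then the shift along the world's x, y, z in m, then the turn about the world's z in rad. A call has 1 to 8 rows; each row shifts and turns the commanded pose from where the row before left it; what a row does not reach is not made up. A row lasts 1/8 s, in which the tool goes at most 62.5 mm and 10.7 degrees, less where a joint would pass 70% of its speed; a pose out of reach is approached as far as the arm can. A call with a gripper value outside its range is refused whole. The fingers move at their own pace and stop on an object; "grip_force" is the grip in N (left out, the last holds). Time passes only in rows, so rows that do not move let the fingers close. It gives the time, the measured TCP pose, the force, the opening and the grip force at its end, in the units of the state.
- env.state(): the state, without advancing time (a new reading comes with each control period).
- env.snapshot(name): name is "scene" or "top" or "wrist"; returns a dict with "pixels" (420x560x3 uint8, red, green, blue), "range_z" (420x560 float32, mm along the optical axis (not along the pixel's ray), 0 where there is no reading), "mtx" (3x3 intrinsics, pixels), "world_to_cam" (4x4, takes a point from world to camera coordinates). Camera axes: x right, y down, z forward; pixel columns grow to the right and rows downward; lengths in mm; the calibration is good to about 2 mm. A picture is of the moment at which its call begins.
- env.close_job(): hands the job in; it is judged then, once.
Trained networks look in a picture, given as the dict that the camera call returned (one of the last four; its "shot" number tells which), for a name from the list of things; names that differ only in an ending like _2 or _b are one class to them, and where a whole thing is asked for, a point or a joint stands for the part that bears it (a point fixed in the world has none). Each returns a list of dicts, best first, with "confidence" (0 to 1); they miss things now and then, are a little off and sometimes report something else, mostly with a low value. They report only what shows in the picture. A call takes as long as a camera call.
- env.cut_out(label, picture): "pixels" (420x560 bool, what is visible of it) and "extent" ([left, top, right, bottom] in pixels, round what is visible of it).
The state is a dict: "t": time; "joints": joint angles; "qd": joint speeds; "joint_efforts": joint torques, N m; "ee_pos": TCP position; "eef_rot": TCP orientation; "force": force on the tool from outside, world axes, zero at the start; "ft_torque": the same for the moment, N m; "gripper_width": opening from 0.0 (shut) to 1.0 (fully open); "grasp_force": force on a finger pad.
Only numpy, scipy, OpenCV 4.12 (cv2) and the standard library are available. Lean on these libraries where they do the work, as an engineer would, in place of code of your own. Each camera call takes 0.05 s, during which the arm holds its last target. There are 200 camera calls.

### The job

Set the beetle on the light panel up for measuring: lay the clear grid plate squarely on top of its resin block, edges flush all round and set down without dropping it. Then pick up the rectangular magnifier, carry it over the vials without knocking anything, and finish while holding it still and level about two centimetres above the grid plate, its window centred over the plate and square with it, touching nothing below. Leave everything else where it is, the resin block included.

Things in the scene. Friction and masses are not known exactly. Their poses are not given: they have to be found in the camera images.
- grid_centre (a point): Measuring grid plate: flat clear acrylic plate with thin black grid lines and a black border line on top, 73 (along its x) x 41 (along its y) x 8 mm thick (z up), 30 g, lying flat on the table. Point: its very centre, 4 mm above its underside. It can be picked from above across its 41 mm width.
- specimen_centre (a point): Specimen block: clear yellowish resin block with a beetle inside, 73 (along its x) x 41 (along its y) x 20 mm tall, about 75 g, lying loose on the light panel. Point: its centre, 10 mm above its underside, so 10 mm below its top. Same outline as the grid plate.
- panel_top (a point): Light panel: flat white-topped box 170 (along its x) x 130 x 20 mm tall, fixed to the table, on the left or on the right of the vial rack. Point: centre of its top face, 20 mm above the table.
- lens_centre (a point): Rectangular reading magnifier, black, lying flat on the table, about 95 g, 220 mm long: frame 100 (x) x 62 (y) x 12 mm thick round a clear 84 x 46 mm window, and a straight handle in line at its -x end. Point: centre of the window, half-way through the frame (6 mm above its underside). x points along the magnifier away from the handle, z up.
- handle_grip (a point): Grip point on the magnifier's straight black handle (104 mm long, 20 wide along y, flat upright sides, 14 tall; underside level with the frame's, on the table). Point: mid width and height, 7 mm above the underside, 92 mm behind the window's centre, 26 mm behind the handle's front end; 78 mm of handle behind it. Balance point up to 40 mm nearer the window. Axes as the window's.
- vial_rack: Vial rack: light wooden block 40 (x) x 130 (y) x 38 tall with five capped glass vials in a row along its y, 86 mm tall in all; loose. Origin: centre of its underside. A bystander that stands between the magnifier and the light panel.
- spare_centre (a point): Second clear resin specimen block, 73 x 41 x 20 mm, lying flat on the table, without grid lines. Point: its centre, 10 mm up. A bystander.
- jar: Jar with a metal lid, diameter 60, height 95 mm. Origin: centre of its underside. A bystander.
- pot: Small amber pot with a white lid, diameter 44, height 50 mm. Origin: centre of its underside. A bystander.
- carton: Open carton of beetles, 115 x 90 x 50 mm tall. Origin: centre of its underside. A bystander.
- insect_box: Small clear insect box 62 x 46 x 26 mm tall. Origin: centre of its underside. A bystander.
- forceps: Steel forceps lying on the table, pointing across it beyond the vial rack, about 127 mm long along its x, 8 mm tall. Origin: about half-way along, on the table. A bystander.

How it is judged:
By the outcome, as a careful person would: the job done as asked, in the order asked, and still so for the second after the job is handed in, while the arm keeps its last pose, push and grip.
It also fails if it takes over 56 s, if anything falls off the work surface, if the arm or the gripper's body presses on something with over 40 N, if the wrist force passes 120 N, or if a joint passes its speed limit or range.

## Working session

There is one attempt and no reset: what is moved stays moved. The work goes in short steps, Python scripts to look and compute and a tool call to move; the robot and the scene stay as the last step left them, time stands still between calls to the robot, and variables do not carry over. Pictures are saved under pics/ and viewed, at most 12 in all, crops included, and the job is handed in when it is done.

Besides the shell and the picture viewer there is one more tool, called after "Call:" as name(argument=value, ...) on one line, values as JSON. servo_tool: Moves the arm, as the interface text tells. Its arguments: {"type":"object","properties":{"moves":{"type":"array","items":{"type":"array"}},"grip_force":{"type":"number"}},"required":["moves"]}

```bash
mkdir -p pics; ls; cat > h.py <<'E'
import numpy as np, cv2
from rig import env
def save(s,n): cv2.imwrite('pics/'+n,cv2.cvtColor(s['pixels'],cv2.COLOR_RGB2BGR))
def pts(s,mask):
    v,u=np.nonzero(mask&(s['range_z']>0)); z=s['range_z'][v,u]
    K=s['mtx']; c=np.stack([(u-K[0,2])*z/K[0,0],(v-K[1,2])*z/K[1,1],z,np.ones(len(z))])
    return (np.linalg.inv(s['world_to_cam'])@c)[:3].T
def onplane(s,uv,h):
    K=s['mtx'];uv=np.atleast_2d(uv).astype(float); d=np.linalg.inv(K)@np.c_[uv,np.ones(len(uv))].T
    Ti=np.linalg.inv(s['world_to_cam']); D=Ti[:3,:3]@d; o=Ti[:3,3:]
    return (o+D*((h-o[2])/D[2])).T
def rect(s,mask,h):
    v,u=np.nonzero(mask); P=onplane(s,np.c_[u,v],h)[:,:2].astype(np.float32)
    (c,(w,l),a)=cv2.minAreaRect(P)
    if w<l: a+=90; w,l=l,w
    return np.round(c,1),round(w,1),round(l,1),round((a+90)%180-90,1)
E
python3 - <<'E'
from h import *
print(env.state())
hs=dict(grid_centre=8,specimen_centre=40,panel_top=20,lens_centre=12,handle_grip=14,vial_rack=86,spare_centre=20,jar=95,pot=50,carton=50,insect_box=26,forceps=8)
for c in ('top','scene'):
    s=env.snapshot(c); save(s,c+'0.png'); print(c,np.linalg.inv(s['world_to_cam'])[:3,3])
    for n in hs:
        for r in env.cut_out(n,s)[:2]:
            print(n,round(r['confidence'],2),r['extent'],rect(s,r['pixels'],hs[n]))
E
```

```text
pics
{'t': 0.0, 'joints': array([ 1.52268895e+00,  4.07822539e-02,  8.37943747e-02, -5.06783740e-04,
       -1.61552579e+00, -3.33661775e-01]), 'qd': array([ 3.98307366e-04,  2.15355780e-05, -1.84484499e-03, -8.68372484e-04,
        1.42472916e-03,  1.39441433e-03]), 'joint_efforts': array([-1.41324912e-03, -3.68196845e+01,  3.47398531e+01,  6.93215936e+00,
       -5.61056397e-03, -6.20440829e-06]), 'ee_pos': array([223.44654257, 556.79971984, 403.67784904]), 'eef_rot': array([ 3.08279812e+00, -5.95676007e-01, -4.03120747e-04]), 'force': array([-0.62413468,  0.01448291, -0.67785238]), 'ft_torque': array([-0.01719065, -0.01313433, -0.05337702]), 'grasp_force': 0.0, 'gripper_width': 1.0017616829721014}
top [ 519.15919222   11.98171701 1298.5334265 ]
grid_centre 0.58 [268.5, 253.8, 283.3, 276.6] (array([475.1,  28.4]), 69.8, 41.1, 0.2)
specimen_centre 0.72 [185.3, 212.9, 206.3, 240.5] (array([582. , 261.3]), 78.6, 46.8, 7.5)
panel_top 0.57 [168.5, 196.2, 219.8, 259.1] (array([583.1, 268.9]), 171.7, 134.5, -3.0)
lens_centre 0.64 [367.1, 189.5, 392.7, 264.4] (array([ 588.1, -272.6]), 218.
[... 1529 characters left out ...]
1.9, 66.5, -0.8)
handle_grip 0.7 [166.4, 194.2, 196.6, 258.7] (array([ 590.4, -274.8]), 228.4, 63.6, 3.9)
vial_rack 0.95 [257.2, 180.1, 302.0, 218.3] (array([633.4,  -2.3]), 129.2, 101.9, 89.1)
spare_centre 0.95 [289.2, 223.0, 307.9, 249.6] (array([706. ,  29.9]), 91.4, 43.3, -20.6)
jar 0.73 [203.0, 237.5, 226.8, 279.8] (array([ 784.2, -187. ]), 110.3, 55.9, 8.2)
jar 0.47 [94.2, 226.7, 113.1, 249.5] (array([ 673.1, -438.4]), 81.6, 39.8, 23.9)
pot 0.69 [88.6, 224.5, 113.7, 249.6] (array([ 630.6, -458.9]), 82.3, 40.0, 23.9)
insect_box 0.82 [347.1, 228.1, 373.0, 256.1] (array([762.5, 175.6]), 84.7, 48.1, -28.7)
forceps 0.77 [276.5, 259.1, 328.1, 273.0] (array([793.2,  19.7]), 123.8, 21.6, 84.9)
```

```bash
python3 - <<'E'
import cv2,numpy as np
a=cv2.imread('pics/top0.png')[140:290,90:470]
cv2.imwrite('pics/top0c.png',cv2.resize(a,(800,316),interpolation=cv2.INTER_CUBIC))
E
```

```text
(no output)
```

View pics/top0c.png

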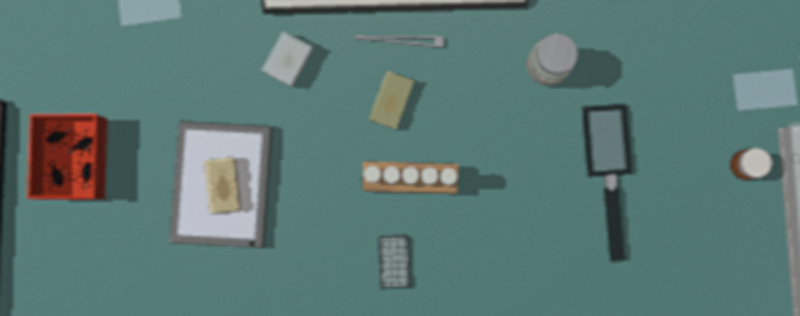

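The top view shows the plate at crop (395,262), the tilted specimen at (222,185), the vials at (410,177), and the magnifier at (605,140) with its handle toward -x. I'm moving above the plate for a close look.

Call:
servo_tool(moves=[[-1,[0.02,-0.045,0],0.04],[-1,[0.02,-0.045,0],0.04],[-1,[0.02,-0.045,0],0.04],[-1,[0.02,-0.045,0],0.04],[-1,[0.02,-0.045,0],0.04],[-1,[0.02,-0.045,0],0.04],[-1,[0.02,-0.045,0],0.04],[-1,[0.02,-0.045,0],0.04]])

```text
t: 2.3
ee_pos: [383.7, 195.2, 405.0]
eef_rot: [-3.139, 0.094, -0.001]
force: [1.0, 0.8, -0.2]
gripper_width: 0.999
grasp_force: 0.0
```

Call:
servo_tool(moves=[[-1,[0.023,-0.042,-0.01],0.03],[-1,[0.023,-0.042,-0.01],0.03],[-1,[0.023,-0.042,-0.01],0],[-1,[0.022,-0.042,-0.01],0],[-1,[0,0,0],0],[-1,[0,0,0],0]])

```text
t: 3.05
ee_pos: [474.5, 28.8, 364.8]
eef_rot: [3.142, -0.004, 0.0]
force: [-0.4, -0.1, -0.1]
gripper_width: 0.996
grasp_force: 0.0
```

```bash
cat >> h.py <<'E'
def yaw(st=None):
    from scipy.spatial.transform import Rotation as R
    r=(st or env.state())['eef_rot']; m=R.from_rotvec(r).as_matrix(); return np.arctan2(m[1,0],m[0,0]), m[:,2]
E
python3 - <<'E'
from h import *
st=env.state();print(st['t'],st['ee_pos'],yaw(st),st['joints'])
s=env.snapshot('wrist'); save(s,'w1.png'); print(np.linalg.inv(s['world_to_cam']).round(2))
for n,h in (('grid_centre',8),('specimen_centre',40),('vial_rack',86)):
  for r in env.cut_out(n,s)[:2]: print(n,r['confidence'],r['extent'],rect(s,r['pixels'],h), np.median(pts(s,r['pixels']),0).round(1))
E
```

```text
3.05 [474.49074689  28.75181473 364.80064305] (np.float64(-0.0024751243095450658), array([ 1.51705487e-04, -6.93061933e-05, -9.99999986e-01])) [ 4.86726035e-01 -3.01042178e-01 -2.96764021e-01  1.32216657e-04
 -1.57497281e+00  1.08159572e+00]
[[-0.0000e+00 -9.7000e-01 -2.6000e-01  5.3933e+02]
 [-1.0000e+00  0.0000e+00 -0.0000e+00  2.8990e+01]
 [ 0.0000e+00  2.6000e-01 -9.7000e-01  3.3367e+02]
 [ 0.0000e+00  0.0000e+00  0.0000e+00  1.0000e+00]]
grid_centre 0.83 [256.3, 153.8, 298.5, 219.9] (array([474.5,  28.3]), 74.2, 41.9, 2.7) [476.6  28.    7.7]
specimen_centre 0.7 [0.0, 31.0, 61.5, 124.1] (array([578.5, 257.5]), 75.0, 54.2, 7.0) [576.1 254.2  39. ]
vial_rack 0.8 [223.5, 37.3, 393.6, 99.0] (array([581.6,   6.5]), 122.0, 38.3, 88.4) [584.7   7.   75. ]
```

View pics/w1.png

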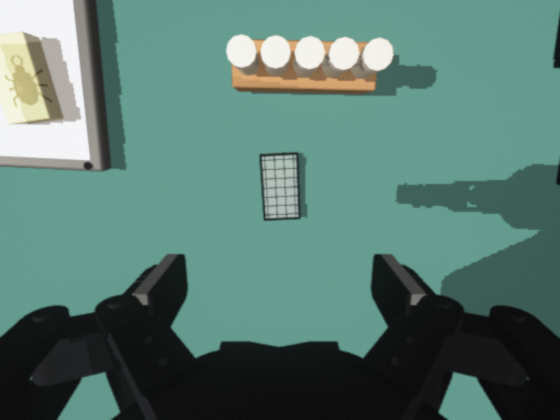

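The wrist view shows the plate at about (280,187), turned slightly, with the vials above it and the specimen at top left. I'll go lower with the fingers partly closed.

Call:
servo_tool(moves=[[-0.25,[0,0,-0.04],0.045],[-0.25,[0,0,-0.04],0],[-0.25,[0,0,-0.04],0],[-0.25,[0,0,0],0],[-0.25,[0,0,0],0]])

```text
t: 3.88
ee_pos: [475.0, 29.3, 246.9]
eef_rot: [3.141, 0.07, 0.004]
force: [-0.4, 0.2, 0.5]
gripper_width: 0.628
grasp_force: 0.0
```

```bash
python3 - <<'E'
from h import *
st=env.state();print(st['t'],st['ee_pos'],yaw(st)[0],st['gripper_width'])
s=env.snapshot('wrist'); save(s,'w2.png')
for n,h in (('grid_centre',8),):
  for r in env.cut_out(n,s)[:2]: print(n,r['confidence'],r['extent'],rect(s,r['pixels'],h), np.median(pts(s,r['pixels']),0).round(1))
P=pts(s,np.ones((420,560),bool)); P=P-st['ee_pos']
q=P[(P[:,2]<-120)&(P[:,2]>-200)&(abs(P[:,0])<40)&(abs(P[:,1])<70)]
q=q[q[:,2]>-190]
for sg in (1,-1):
  k=q[q[:,1]*sg>0]; print(len(k),k.min(0),k.max(0),np.percentile(k[:,2],[1,5,10]))
E
```

```text
3.875 [475.04012284  29.30336228 246.85512327] 0.04435571486937299 0.6277890937479527
grid_centre 0.79 [250.9, 169.1, 312.6, 268.9] (array([475.5,  27.9]), 73.9, 41.0, 2.8) [477.7  27.9   7.7]
2921 [ -14.70272416   26.33348238 -171.01753728] [  12.1668206    59.38455206 -120.00270991] [-167.83703325 -163.00670451 -159.23183191]
2918 [ -10.47808486  -58.31683214 -170.21227723] [  15.83769321  -25.37446118 -120.00962842] [-167.70702209 -163.02228687 -159.23574801]
```

View pics/w2.png

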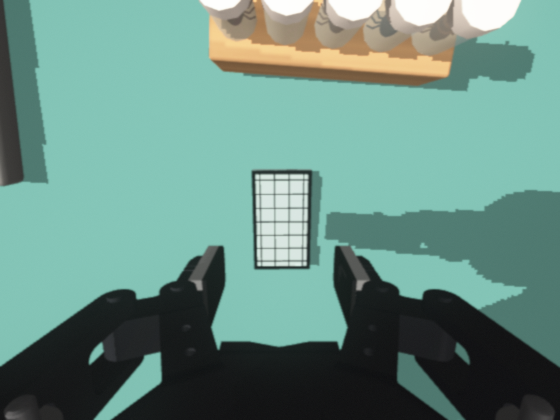

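The plate sits at about (282,220) between the fingertips at (224,333), so it is 1.5 mm toward -y. I'll descend and grip it.

Call:
servo_tool(moves=[[-0.25,[0.001,-0.0014,-0.03],0.004],[-0.25,[0,0,-0.025],0],[-0.25,[0,0,-0.013],0],[-0.25,[0,0,-0.006],0],[-0.25,[0,0,0],0]])

```text
t: 4.6
ee_pos: [475.8, 27.5, 171.3]
eef_rot: [3.141, 0.074, 0.001]
force: [-0.1, 0.3, 0.0]
gripper_width: 0.627
grasp_force: 0.0
```

Call:
servo_tool(moves=[[0.0,[0,0,0],0],[0.2,[0,0,0],0],[0.4,[0,0,0],0],[0.4,[0,0,0],0]], grip_force=25)

```text
t: 5.1
ee_pos: [476.1, 27.6, 172.1]
eef_rot: [-3.141, -0.075, -0.004]
force: [-0.9, -0.3, 5.7]
gripper_width: 0.472
grasp_force: 29.0
```

Call:
servo_tool(moves=[[0.4,[0,0,0.01],0],[0.4,[0,0,0.04],0],[0.4,[0,0,0.05],0],[0.4,[0.01,0.045,0],0.02],[0.4,[0.01,0.045,0],0.02],[0.4,[0.01,0.045,0],0.02],[0.4,[0.01,0.045,0],0.02],[0.4,[0.01,0.045,0],0]])

```text
t: 6.1
ee_pos: [525.6, 253.9, 270.9]
eef_rot: [3.135, 0.2, -0.0]
force: [0.5, -0.5, 0.7]
gripper_width: 0.473
grasp_force: 25.6
```

Call:
servo_tool(moves=[[0.4,[0,0,0],0],[0.4,[0,0,0],0],[0.4,[0,0,0],0]])

```text
t: 6.48
ee_pos: [525.5, 251.6, 270.9]
eef_rot: [-3.135, -0.198, -0.0]
force: [0.1, -0.1, -0.7]
gripper_width: 0.468
grasp_force: 25.6
```

```bash
python3 - <<'E'
from h import *
st=env.state();print(st['t'],st['ee_pos'],yaw(st)[0],st['gripper_width'],st['force'])
s=env.snapshot('wrist'); save(s,'w3.png'); np.save('w3.npy',s['range_z'])
for n,h in (('grid_centre',100),('specimen_centre',40),('panel_top',20)):
  for r in env.cut_out(n,s)[:2]: 
    p=pts(s,r['pixels']);print(n,r['confidence'],r['extent'],rect(s,r['pixels'],h), np.median(p,0).round(1))
E
```

```text
6.475 [525.46048103 251.55864406 270.92043526] 0.12636313713624106 0.4683602155696466 [ 0.08526758 -0.11914111 -0.65906125]
grid_centre 0.57 [233.7, 189.4, 327.6, 336.9] (array([521.5, 251.7]), 78.4, 43.6, 7.2) [528.1 252.3 106.5]
specimen_centre 0.8 [238.0, 80.2, 300.7, 191.7] (array([581.1, 264.2]), 68.5, 41.1, 7.2) [583.3 264.7  39.6]
panel_top 0.97 [163.1, 1.4, 382.1, 245.6] (array([581.6, 269.9]), 166.5, 127.5, -3.1) [611.6 286.1  19.4]
```

View pics/w3.png

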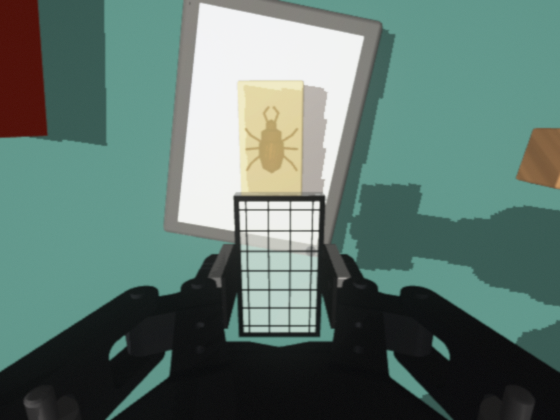

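The plate is held square at (235–323, 197–335). The block ahead, at (238–303, 80–192), has parallel sides and its near end hidden by the plate. I'll compute the offset.

```bash
cat >> h.py <<'E'
def endfit(s,mask,h,L=73,W=41,q=1):
    """centre from far end and sides; axis = rect angle"""
    c,w,l,a=rect(s,mask,h); a=np.radians(a)
    v,u=np.nonzero(mask); P=onplane(s,np.c_[u,v],h)[:,:2]
    ax=np.array([np.cos(a),np.sin(a)]); ay=np.array([-ax[1],ax[0]])
    f=np.percentile(P@ax,99.5); nr=np.percentile(P@ax,.5); y0,y1=np.percentile(P@ay,[1,99])
    return ((f-L/2)*ax+(y0+y1)/2*ay).round(1), (ax*(f+nr)/2+(y0+y1)/2*ay).round(1), round(y1-y0,1),round(f-nr,1),round(np.degrees(a),2)
def look(name,zoff=164.1):
    st=env.state(); p=st['ee_pos'];print(round(st['t'],2),p.round(1),np.degrees(yaw(st)[0]).round(2),st['force'].round(1),round(st['gripper_width'],3))
    s=env.snapshot('wrist'); save(s,name)
    for n,h in (('grid_centre',p[2]-zoff),('specimen_centre',40)):
        r=env.cut_out(n,s)
        if r: print(n,round(r[0]['confidence'],2),r[0]['extent'],rect(s,r[0]['pixels'],h),endfit(s,r[0]['pixels'],h))
    return s
E
python3 -c "
from h import *
look('w4.png')"
```

```text
6.67 [525.5 251.8 271. ] 7.25 [ 0.2 -0.1  0.5] 0.469
grid_centre 0.75 [233.3, 193.6, 324.6, 338.7] (array([524.7, 252.2]), 74.1, 41.0, 7.2) (array([524.8, 252.2]), array([524.8, 252.2]), np.float64(39.7), np.float64(73.0), np.float64(7.2))
specimen_centre 0.56 [236.2, 77.5, 304.4, 189.6] (array([580.9, 264.3]), 68.0, 40.8, 7.3) (array([578.4, 264. ]), array([580.9, 264.4]), np.float64(39.4), np.float64(68.0), np.float64(7.3))
```

Call:
servo_tool(moves=[[0.4,[0.02,0.004,0],0],[0.4,[0.02,0.004,0],0],[0.4,[0.0135,0.004,-0.01],0],[0.4,[0,0,-0.025],0],[0.4,[0,0,-0.011],0],[0.4,[0,0,0],0],[0.4,[0,0,0],0],[0.4,[0,0,0],0]])

```text
t: 7.82
ee_pos: [579.2, 264.6, 225.9]
eef_rot: [-3.134, -0.2, -0.003]
force: [-0.6, -0.3, -0.1]
gripper_width: 0.472
grasp_force: 25.6
```

```bash
python3 -c "
from h import *
s=look('w5.png')
a=cv2.imread('pics/w5.png')[130:400,180:390]
cv2.imwrite('pics/w5c.png',cv2.resize(a,None,fx=2.2,fy=2.2,interpolation=cv2.INTER_CUBIC))"
```

```text
7.83 [579.2 264.6 225.9] 7.3 [-0.6 -0.3 -0.1] 0.472
grid_centre 0.78 [235.3, 193.6, 325.0, 338.8] (array([578.6, 265. ]), 74.1, 41.3, 7.3) (array([579.1, 265.1]), array([578.6, 265.1]), np.float64(39.9), np.float64(74.0), np.float64(7.3))
specimen_centre 0.97 [241.4, 177.4, 319.7, 190.9] (array([614.6, 269. ]), 39.0, 6.7, -82.7) (array([612.4, 285.9]), array([614.6, 268.9]), np.float64(6.7), np.float64(38.7), np.float64(-82.7))
```

View pics/w5c.png

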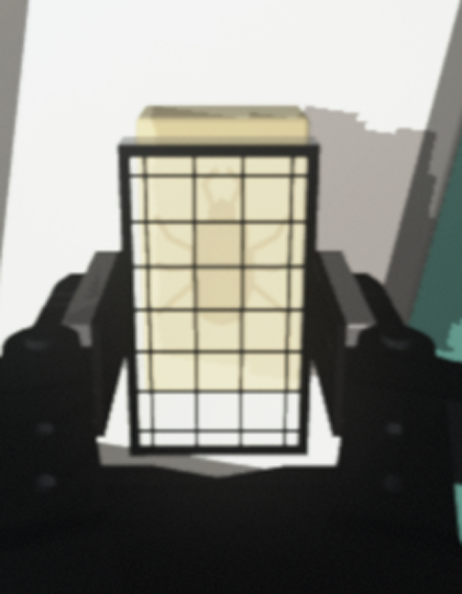

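Through the plate the block appears with its far edge near crop row 107 and its near edge near row 390. The camera also sees the far face, so I'll overlay models to refine this.

```bash
python3 - <<'E'
from h import *
st=env.state(); s=env.snapshot('wrist'); p=st['ee_pos']
P=pts(s,np.ones((420,560),bool))
a=np.radians(7.3); ax=np.array([np.cos(a),np.sin(a)]); ay=np.array([-ax[1],ax[0]])
X=(P[:,:2]-[578.4,264.])@ax; Y=(P[:,:2]-[578.4,264.])@ay; Z=P[:,2]
k=(abs(Y)<15)&(X>25)&(X<50)
for x in np.arange(28,48,1): 
    z=Z[k&(X>=x)&(X<x+1)]; 
    if len(z): print(x,len(z),np.percentile(z,[5,50,95]).round(1))
def box(c,z,im,col):
    K=s['mtx']; C=[np.array(c)+sx*36.5*ax+sy*20.5*ay for sx,sy in((1,1),(1,-1),(-1,-1),(-1,1))]
    C=np.c_[np.array(C),np.full(4,z),np.ones(4)]; q=K@(s['world_to_cam']@C.T)[:3]; q=(q[:2]/q[2]).T
    print(z,q.round(1).tolist()); cv2.polylines(im,[((q-[180,130])*3).round().astype(int)],True,col,1)
im=cv2.cvtColor(s['pixels'],cv2.COLOR_RGB2BGR)[130:330,180:390]; im=cv2.resize(im,None,fx=3,fy=3,interpolation=cv2.INTER_CUBIC)
box((579.0,265.1),61.8,im,(0,0,255)); box((578.4,264),40,im,(255,0,0)); box((578.4,264),20,im,(0,160,0))
cv2.imwrite('pics/w6.png',im)
E
```

```text
28 135 [60.  60.8 61.9]
29 145 [59.8 60.8 61.8]
30 154 [59.8 60.8 61.9]
31 147 [59.7 60.7 61.6]
32 172 [39.1 60.7 62. ]
33 260 [38.7 60.4 61.8]
34 242 [38.9 60.5 61.8]
35 451 [39.1 56.1 61.4]
36 139 [37.7 39.2 40.6]
37 429 [18.9 28.6 39.1]
38 79 [19.  19.7 20.6]
39 103 [18.8 19.7 20.7]
40 99 [18.5 19.6 20.6]
41 77 [18.6 19.4 20.6]
42 90 [18.5 19.7 20.7]
43 103 [18.8 19.7 20.5]
44 101 [18.6 19.6 20.4]
45 82 [18.7 19.5 20.9]
46 86 [18.6 19.9 20.9]
47 101 [18.8 19.7 20.6]
61.8 [[231.7, 191.9], [325.0, 191.9], [319.4, 334.7], [237.5, 334.8]]
40 [[240.0, 184.3], [320.7, 184.3], [316.2, 310.6], [244.2, 310.7]]
20 [[244.3, 177.8], [316.1, 177.8], [312.5, 292.2], [247.6, 292.2]]
```

View pics/w6.png

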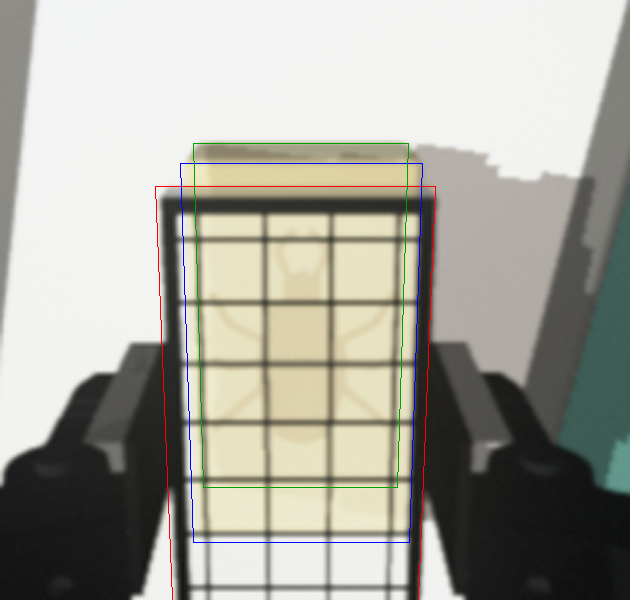

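Blue (block top) and green (block bottom) agree with the block to within about 1 mm. The plate's visible edge sits slightly behind and to the right of red. I'll lower it to about 3 mm above the block, where depth parallax vanishes, and compare the edges directly.

Call:
servo_tool(moves=[[0.4,[0.0006,-0.0004,-0.005],0],[0.4,[0,0,-0.005],0],[0.4,[0,0,0],0],[0.4,[0,0,0],0]])

```text
t: 8.52
ee_pos: [579.7, 264.0, 214.6]
eef_rot: [3.135, 0.2, -0.0]
force: [0.7, -0.1, 0.1]
gripper_width: 0.469
grasp_force: 25.6
```

```bash
cat > m.py <<'E'
from h import *
import sys
st=env.state(); s=env.snapshot('wrist'); print(st['t'],st['ee_pos'].round(1),yaw(st)[0],st['force'].round(1))
P=pts(s,np.ones((420,560),bool))
a=np.radians(7.3); ax=np.array([np.cos(a),np.sin(a)]); ay=np.array([-ax[1],ax[0]])
X=(P[:,:2]-[579,264.])@ax; Y=(P[:,:2]-[579,264.])@ay; Z=P[:,2]
top=st['ee_pos'][2]-164.1
for lo,hi in ((top-3,top+3),(36,42),(24,34)):
    k=(abs(Y)<15)&(Z>lo)&(Z<hi)&(X>20)&(X<60); print('far',lo.__round__(1),hi,k.sum(),np.percentile(X[k],[90,95,98,99.5]).round(1) if k.any() else '')
im=cv2.cvtColor(s['pixels'],cv2.COLOR_RGB2BGR)
g=im.astype(int)
print('col280 rows165-205',[tuple(g[r,275:290].mean(0).round().astype(int).tolist()) for r in range(168,204,1)])
im=cv2.resize(im[150:250,205:350],None,fx=5,fy=5,interpolation=cv2.INTER_NEAREST); cv2.imwrite('pics/'+sys.argv[1],im)
E
python3 m.py w7.png
```

```text
8.525 [579.7 264.  214.6] 0.1272196717974145 [ 0.7 -0.1  0.1]
far 47.5 53.51880067096431 2246 [34.4 35.  35.3 35.4]
far 36 42 336 [36.7 36.8 36.8 36.9]
far 24 34 227 [36.8 36.8 36.8 36.9]
col280 rows165-205 [(242, 244, 243), (241, 244, 243), (241, 244, 243), (241, 244, 243), (241, 244, 243), (241, 244, 243), (241, 244, 243), (241, 244, 243), (241, 244, 243), (241, 244, 243), (241, 244, 243), (240, 243, 242), (231, 235, 235), (184, 199, 201), (143, 166, 170), (135, 159, 165), (135, 160, 165), (132, 158, 163), (125, 150, 157), (122, 151, 160), (134, 172, 184), (147, 190, 203), (154, 201, 214), (154, 199, 211), (143, 181, 191), (139, 173, 181), (129, 162, 169), (101, 126, 131), (60, 72, 73), (44, 48, 48), (43, 47, 47), (44, 49, 48), (60, 68, 69), (116, 138, 142), (177, 209, 214), (192, 223, 227)]
```

View pics/w7.png

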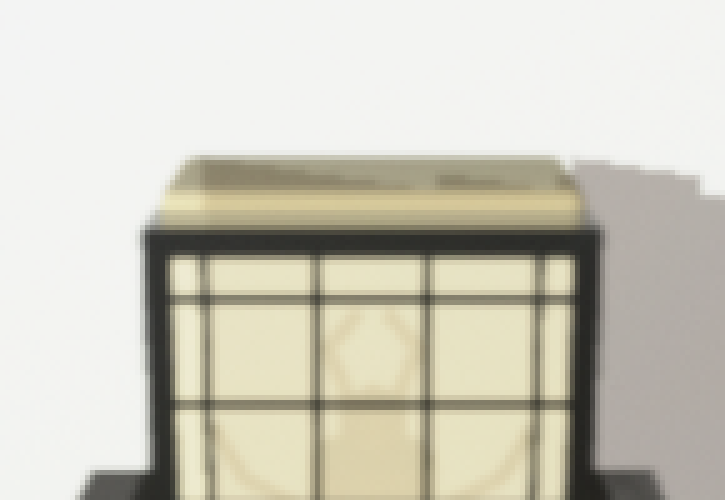

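The plate is laterally aligned (plate centre at crop x≈371, block at 373). Its far edge is about 1.4 mm short of the block's, so I'll shift it forward and re-check.

Call:
servo_tool(moves=[[0.4,[0.0014,0.0001,0],0],[0.4,[0,0,0],0],[0.4,[0,0,0],0]])

```text
t: 8.95
ee_pos: [581.1, 264.1, 214.7]
eef_rot: [3.135, 0.2, 0.0]
force: [0.5, 0.7, -0.9]
gripper_width: 0.477
grasp_force: 25.6
```

```bash
cat > m2.py <<'E'
from h import *
st=env.state(); s=env.snapshot('wrist'); print(st['t'],st['ee_pos'].round(1),yaw(st)[0],st['force'].round(1))
P=pts(s,np.ones((420,560),bool))
a=np.radians(7.3); ax=np.array([np.cos(a),np.sin(a)]); ay=np.array([-ax[1],ax[0]])
X=(P[:,:2]-[579,264.])@ax; Y=(P[:,:2]-[579,264.])@ay; Z=P[:,2]
top=st['ee_pos'][2]-164.1
for ylo in(-18,-12,-6,0,6,12):
  print(ylo,[ (round(lo,1),int(k.sum()),np.percentile(X[k],[90,97,99.5]).round(1).tolist()) for lo,hi in ((top-2,top+3),(43,top-2),(22,38)) for k in [(Y>ylo)&(Y<ylo+6)&(Z>lo)&(Z<hi)&(X>25)&(X<60)] if k.any()])
for xlo in (20,26,32):
  print(xlo,[ (round(lo,1),int(k.sum()),np.percentile(Y[k],[.5,5,95,99.5]).round(1).tolist()) for lo,hi in ((top-2,top+3),(43,top-2),(22,38)) for k in [(X>xlo)&(X<xlo+6)&(abs(Y)<25)&(Z>lo)&(Z<hi)] if k.any()])
E
python3 m2.py
```

```text
8.95 [581.1 264.1 214.7] 0.12715116415134037 [ 0.5  0.7 -0.9]
-18 [(np.float64(48.6), 345, [35.8, 36.5, 36.7]), (43, 41, [36.8, 36.8, 36.8]), (22, 79, [36.8, 36.9, 36.9])]
-12 [(np.float64(48.6), 347, [36.0, 36.6, 36.8]), (43, 34, [36.9, 36.9, 36.9]), (22, 74, [36.8, 36.9, 36.9])]
-6 [(np.float64(48.6), 335, [36.0, 36.6, 36.8]), (43, 34, [36.8, 36.9, 37.0]), (22, 71, [36.8, 36.9, 37.0])]
0 [(np.float64(48.6), 367, [36.0, 36.6, 36.9]), (43, 34, [36.9, 36.9, 36.9]), (22, 73, [36.8, 36.9, 36.9])]
6 [(np.float64(48.6), 334, [35.8, 36.5, 36.7]), (43, 33, [36.8, 36.8, 36.8]), (22, 74, [36.8, 36.8, 36.9])]
12 [(np.float64(48.6), 342, [35.9, 36.6, 36.8]), (43, 40, [36.8, 36.9, 36.9]), (22, 74, [36.8, 36.8, 36.8])]
20 [(np.float64(48.6), 1127, [-19.9, -18.0, 18.7, 20.6]), (43, 4, [-9.4, -7.8, 6.6, 6.6])]
26 [(np.float64(48.6), 1165, [-20.0, -18.3, 18.8, 20.7]), (43, 3, [-13.8, -11.3, 16.3, 16.5])]
32 [(np.float64(48.6), 1004, [-19.9, -18.1, 18.8, 20.6]), (43, 241, [-19.8, -17.8, 18.7, 20.4]), (22, 489, [-19.5, -17.5, 18.1, 20.1])]
```

The faces match in x, y and yaw. I'll lower it gently.

Call:
servo_tool(moves=[[0.4,[0,0,-0.001],0],[0.4,[0,0,-0.0008],0],[0.4,[0,0,0],0],[0.4,[0,0,0],0]])

```text
t: 9.5
ee_pos: [581.0, 264.1, 212.9]
eef_rot: [3.135, 0.2, 0.0]
force: [0.2, 0.1, -0.7]
gripper_width: 0.466
grasp_force: 25.6
```

Call:
servo_tool(moves=[[0.4,[0,0,-0.0006],0],[0.4,[0,0,0],0],[0.4,[0,0,0],0]])

```text
t: 9.88
ee_pos: [581.0, 264.1, 212.3]
eef_rot: [3.135, 0.2, 0.0]
force: [-0.0, -0.3, 0.6]
gripper_width: 0.473
grasp_force: 25.6
```

Call:
servo_tool(moves=[[0.4,[0,0,-0.0005],0],[0.4,[0,0,0],0],[0.4,[0,0,0],0]])

```text
t: 10.25
ee_pos: [581.1, 264.1, 212.1]
eef_rot: [3.135, 0.2, 0.001]
force: [-1.7, -0.5, 2.3]
gripper_width: 0.473
grasp_force: 26.1
```

Call:
servo_tool(moves=[[0.4,[0,0,-0.0004],0],[0.4,[0,0,0],0],[0.4,[0,0,0],0]])

```text
t: 10.62
ee_pos: [581.0, 264.2, 212.1]
eef_rot: [3.135, 0.2, 0.001]
force: [-2.7, -0.5, 5.6]
gripper_width: 0.475
grasp_force: 26.4
```

Contact at 5.6 N. I'll release and rise.

Call:
servo_tool(moves=[[0.0,[0,0,0],0],[-0.15,[0,0,0],0],[-0.25,[0,0,0],0],[-0.25,[0,0,0.005],0],[-0.25,[0,0,0.02],0],[-0.25,[0,0,0.04],0],[-0.25,[-0.02,0,0.04],0],[-0.25,[-0.04,0,0.02],0]])

```text
t: 11.62
ee_pos: [521.2, 263.9, 340.7]
eef_rot: [-3.133, -0.198, -0.007]
force: [0.4, 0.5, 0.9]
gripper_width: 0.625
grasp_force: 0.0
```

Call:
servo_tool(moves=[[-0.25,[-0.01,0,0.0],0],[-0.25,[0,0,0],0],[-0.25,[0,0,0],0]])

```text
t: 12.0
ee_pos: [511.4, 264.0, 335.7]
eef_rot: [3.134, 0.199, -0.001]
force: [-0.4, -0.5, -0.2]
gripper_width: 0.626
grasp_force: 0.0
```

```bash
python3 - <<'E'
from h import *
st=env.state();print(st['t'],st['ee_pos'].round(1))
s=env.snapshot('wrist'); save(s,'w8.png')
r=env.cut_out('grid_centre',s)
for q in r[:2]: print(q['confidence'],q['extent'],rect(s,q['pixels'],48),np.median(pts(s,q['pixels']),0))
im=cv2.cvtColor(s['pixels'],cv2.COLOR_RGB2BGR); e=r[0]['extent']; x0,y0=int(e[0])-40,max(0,int(e[1])-40)
c=im[y0:int(e[3])+40,x0:int(e[2])+40]; print(x0,y0,c.shape)
cv2.imwrite('pics/w8c.png',cv2.resize(c,None,fx=3,fy=3,interpolation=cv2.INTER_CUBIC))
E
```

```text
12.0 [511.4 264.  335.7]
0.75 [0.0, 1.1, 104.7, 121.1] (array([602.3, 450.9]), 86.6, 85.8, 1.2) [606.000768   476.06149436  10.43310781]
0.6 [263.6, 73.3, 316.3, 166.6] (array([579.9, 264. ]), 73.2, 41.7, 7.3) [581.34799811 264.41371283  47.76916237]
-40 0 (161, 0, 3)Traceback (most recent call last):
  File "<stdin>", line 8, in <module>
cv2.error: OpenCV(4.12.0) /io/opencv/modules/imgproc/src/resize.cpp:4208: error: (-215:Assertion failed) !ssize.empty() in function 'resize'
```

```bash
python3 - <<'E'
import cv2
c=cv2.imread('pics/w8.png')[55:190,240:340]
cv2.imwrite('pics/w8c.png',cv2.resize(c,None,fx=4,fy=4,interpolation=cv2.INTER_CUBIC))
E
```

```text
(no output)
```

View pics/w8c.png

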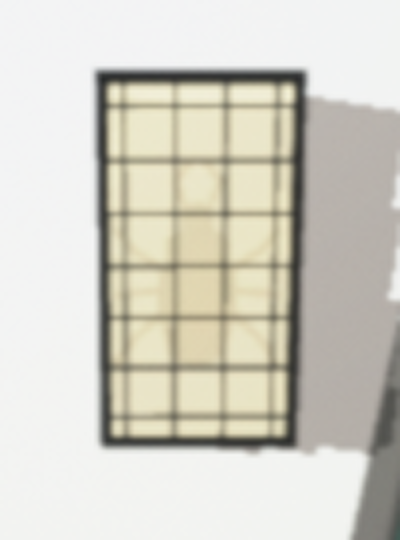

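The plate lies flush on the block, with the crop outline (98–305, 72–445) covering all the resin; its centre is about (579.7,264.1) at yaw 7.3°. Next is the magnifier.

Call:
servo_tool(moves=[[-0.25,[0,-0.02,0.005],0],[-0.25,[0,-0.045,0],0],[-0.25,[0,-0.045,0],0],[-0.25,[0,-0.05,0],0],[-0.25,[0,-0.05,0],0],[-0.25,[0,-0.05,0],0],[-0.25,[0,-0.05,0],0],[-0.25,[0,-0.05,0],0]])

```text
t: 13.1
ee_pos: [510.5, -98.4, 341.7]
eef_rot: [3.135, 0.199, 0.0]
force: [0.8, -0.1, 0.3]
gripper_width: 0.625
grasp_force: 0.0
```

Call:
servo_tool(moves=[[-0.25,[0,-0.05,0],-0.06],[-0.25,[0,-0.05,0],0],[-0.25,[0,-0.045,0],0],[-0.25,[0,-0.035,0],0],[-0.25,[0,0,0],0],[-0.25,[0,0,0],0]])

```text
t: 13.85
ee_pos: [510.6, -276.3, 341.2]
eef_rot: [-3.14, -0.104, 0.001]
force: [0.8, 0.4, -0.1]
gripper_width: 0.625
grasp_force: 0.0
```

```bash
python3 - <<'E'
from h import *
st=env.state();print(st['t'],st['ee_pos'].round(1),np.degrees(yaw(st)[0]))
s=env.snapshot('wrist'); save(s,'w9.png')
for n in('lens_centre','handle_grip'):
  for q in env.cut_out(n,s)[:2]:
    print(n,q['confidence'],q['extent'],rect(s,q['pixels'],12),np.median(pts(s,q['pixels']),0))
E
```

```text
13.85 [ 510.6 -276.3  341.2] 3.793107557338119
lens_centre 0.81 [245.3, 0.5, 320.8, 225.1] (array([ 576.8, -276.2]), 202.1, 63.1, 4.2) [ 625.24337005 -275.40961652   10.0404351 ]
handle_grip 0.58 [244.3, 0.0, 320.2, 228.9] (array([ 576.8, -276.1]), 202.0, 61.9, 4.0) [ 625.44206593 -275.40658644   10.074712  ]
```

View pics/w9.png

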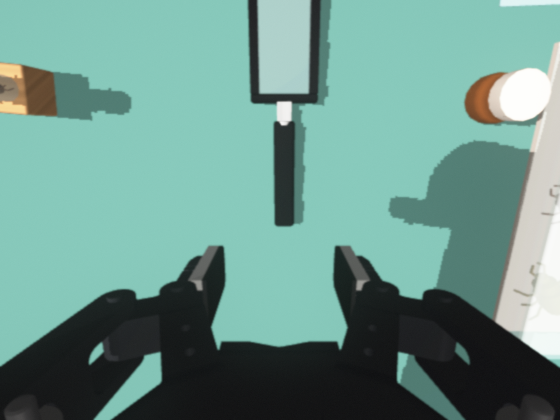

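The handle runs from (285,122) to (285,226), with the frame's near edge at row 103. I'll measure the handle axis.

```bash
python3 - <<'E'
from h import *
s=env.snapshot('wrist')
g=s['pixels'].max(2); m=np.zeros_like(g,bool); m[110:235,255:315]=g[110:235,255:315]<70
print(rect(s,m,14)); v,u=np.nonzero(m); print(u.min(),u.max(),v.min(),v.max())
c,w,l,a=rect(s,m,14); a=np.radians(a); ax=np.array([np.cos(a),np.sin(a)])
print('grip',c+ax*(w/2-26),'win',c+ax*(w/2+66))
m=np.zeros_like(g,bool); m[80:110,235:340]=g[80:110,235:340]<70; print('frame',rect(s,m,12))
E
```

```text
(array([ 528.1, -280.4]), 99.6, 18.0, 3.8)
276 294 123 225
grip [ 551.84767495 -278.82268117] win [ 643.64541003 -272.72548233]
frame (array([ 605.3, -274.7]), 60.1, 19.7, -86.1)
```

Call:
servo_tool(moves=[[-0.25,[0.022,-0.0012,-0.04],0],[-0.25,[0.021,-0.0012,-0.04],0],[-0.25,[0,0,-0.04],0],[-0.25,[0,0,-0.03],0],[-0.1,[0,0,-0.016],0],[0.1,[0,0,0],0],[0.2,[0,0,0],0]])

```text
t: 14.92
ee_pos: [554.7, -278.4, 177.3]
eef_rot: [3.139, 0.106, 0.004]
force: [-0.2, 0.2, -0.3]
gripper_width: 0.401
grasp_force: 0.0
```

Call:
servo_tool(moves=[[0.4,[0,0,0],0],[0.6,[0,0,0],0],[0.8,[0,0,0],0],[0.8,[0,0,0],0],[0.8,[0,0,0],0]], grip_force=80)

```text
t: 15.55
ee_pos: [554.6, -278.4, 177.1]
eef_rot: [3.139, 0.106, 0.004]
force: [-1.7, 0.7, 7.2]
gripper_width: 0.205
grasp_force: 79.7
```

Gripped. I'll lift it and check.

Call:
servo_tool(moves=[[0.8,[0,0,0.01],0],[0.8,[0,0,0.02],0],[0.8,[0,0,0.04],0],[0.8,[0,0,0.04],0],[0.8,[0,0,0.04],0],[0.8,[0,0,0.01],0],[0.8,[0,0,0],0],[0.8,[0,0,0],0]])

```text
t: 16.55
ee_pos: [553.8, -278.1, 333.5]
eef_rot: [-3.139, -0.105, 0.004]
force: [0.6, -0.4, -1.9]
gripper_width: 0.206
grasp_force: 78.8
```

```bash
python3 - <<'E'
from h import *
st=env.state();p=st['ee_pos'];print(st['t'],p.round(1),np.degrees(yaw(st)[0]),st['force'],st['gripper_width'])
s=env.snapshot('wrist'); save(s,'w10.png'); print(s['mtx'].round(1).tolist())
q=env.cut_out('lens_centre',s)[0]; print(q['confidence'],q['extent'])
P=pts(s,q['pixels']); a=yaw(st)[0]; ax=np.array([np.cos(a),np.sin(a)]); ay=np.array([-ax[1],ax[0]])
X=(P[:,:2]-p[:2])@ax;Y=(P[:,:2]-p[:2])@ay;Z=P[:,2]
for x in range(-20,150,10):
    k=(X>=x)&(X<x+10)&(abs(Y)<35)&(abs(Z-p[2]+165)<15)
    if k.sum()>5: print(x,k.sum(),np.median(Z[k]).round(1),np.percentile(Y[k],[1,99]).round(1),Y[k].mean().round(1))
E
```

```text
16.55 [ 553.8 -278.1  333.5] 3.8455016459308564 [ 0.58347911 -0.41921114 -1.91811306] 0.20590942470786888
[[308.0, 0.0, 278.9], [0.0, 308.0, 207.4], [0.0, 0.0, 1.0]]
0.58 [197.1, 0.0, 361.0, 346.1]
-20 686 169.9 [-8.3  9.7] 0.6
-10 699 170.0 [-7.7  9.1] 0.7
0 753 169.8 [-8.   9.3] 0.7
10 880 169.7 [-8.8 10.6] 0.9
20 829 167.9 [-8.6 10.2] 0.8
30 634 167.2 [-5.4  7.2] 0.9
40 3050 167.2 [-29.1  30.9] 0.9
50 3330 164.8 [-29.5  31.3] 0.8
60 3541 164.8 [-29.5  31.3] 0.9
70 3742 164.7 [-29.5  31.3] 0.9
80 4001 164.6 [-29.4  31.4] 0.9
90 4209 164.6 [-29.5  31.3] 0.9
100 4493 164.5 [-29.3  31.3] 1.0
110 777 164.1 [-29.2  30.8] 0.9
```

View pics/w10.png

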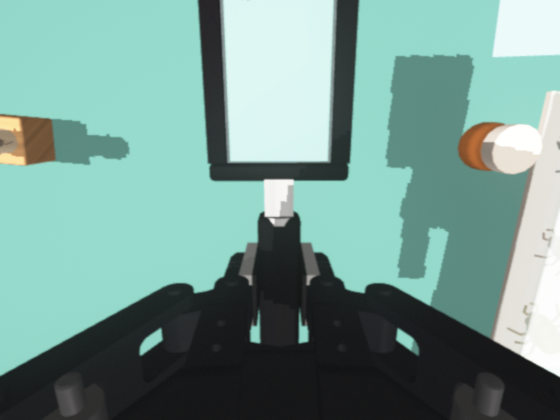

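The magnifier is level and square in the grip, with the frame at columns 200–358 and its near edge at row ~180. I'll locate that near edge to get the window centre.

```bash
cat > lens.py <<'E'
from h import *
st=env.state();p=st['ee_pos'];print(round(st['t'],2),p.round(1),np.degrees(yaw(st)[0]).round(2),st['force'].round(1))
s=env.snapshot('wrist'); a=yaw(st)[0]; ax=np.array([np.cos(a),np.sin(a)]); ay=np.array([-ax[1],ax[0]])
h=p[2]-165.9; g=s['pixels'].max(2).astype(float)
for c in (225,240,320,335):
    col=g[165:200,c]; i=np.argmax(np.diff(col)); d=np.diff(col)[i-1:i+2]; r=165.5+i+ (d*[-1,0,1]).sum()/d.sum()
    print('near',c,r.round(1),((onplane(s,[c,r],h)[0,:2]-p[:2])@np.c_[ax,ay]).round(1))
for r in (60,110,150):
    row=g[r]; L=np.argmin(np.diff(row[185:225]))+185.5; R=np.argmax(np.diff(row[335:375]))+335.5
    q=onplane(s,[[L,r],[R,r]],h)[:,:2]; f=((q-p[:2])@np.c_[ax,ay]); print('side',r,L,R,f.round(1).tolist(),f.mean(0).round(2))
E
python3 lens.py
```

```text
16.65 [ 553.9 -278.2  333.6] 3.85 [-0.2  0.8 -0.5]
near 225 180.5 [40.6 24.3]
near 240 180.4 [40.6 17.6]
near 320 180.2 [ 40.7 -17.7]
near 335 180.2 [ 40.7 -24.4]
side 60 201.5 354.5 [[89.5, 31.4], [89.5, -29.9]] [89.47  0.79]
side 110 204.5 352.5 [[70.3, 31.4], [70.3, -30.3]] [70.35  0.59]
side 150 206.5 349.5 [[53.9, 31.6], [53.9, -30.0]] [53.9   0.81]
```

Call:
servo_tool(moves=[[0.8,[0,0.015,0],0],[0.8,[-0.003,0.03,0],0],[0.8,[-0.005,0.04,0],0],[0.8,[-0.006,0.045,0],0.02],[0.8,[-0.006,0.045,0],0.02],[0.8,[-0.006,0.045,0],0.02],[0.8,[-0.006,0.045,0],0],[0.8,[-0.006,0.045,0],0]])

```text
t: 17.7
ee_pos: [515.2, 33.6, 335.3]
eef_rot: [-3.135, -0.2, -0.0]
force: [1.2, 0.4, -1.6]
gripper_width: 0.207
grasp_force: 78.8
```

Call:
servo_tool(moves=[[0.8,[-0.006,0.045,0],0],[0.8,[-0.006,0.045,0],0],[0.8,[-0.006,0.045,0],0],[0.8,[-0.005,0.035,0],0],[0.8,[-0.005,0.03,0],0],[0.8,[-0.005,0.02,0],0],[0.8,[0,0,0],0],[0.8,[0,0,0],0]])

```text
t: 18.7
ee_pos: [483.0, 251.3, 335.4]
eef_rot: [3.135, 0.199, 0.0]
force: [-0.4, -0.2, -2.0]
gripper_width: 0.202
grasp_force: 78.8
```

Call:
servo_tool(moves=[[0.8,[0.0068,0.0006,-0.02],0],[0.8,[0,0,-0.03],0],[0.8,[0,0,-0.02],0],[0.8,[0,0,-0.01],0],[0.8,[0,0,-0.005],0],[0.8,[0,0,0],0],[0.8,[0,0,0],0]])

```text
t: 19.58
ee_pos: [490.0, 252.5, 251.3]
eef_rot: [-3.134, -0.2, -0.002]
force: [0.2, 0.0, -1.4]
gripper_width: 0.207
grasp_force: 78.8
```

```bash
cat >> lens.py <<'E'
P=pts(s,np.ones((420,560),bool)); X=(P[:,:2]-p[:2])@ax;Y=(P[:,:2]-p[:2])@ay;Z=P[:,2]
for x in (42,50,80,100,110):
    for y in (-28,0,26):
        k=(X>x)&(X<x+6)&(abs(Y-y)<4); 
        if k.any(): print(x,y,np.percentile(Z[k],[5,50,95]).round(1),end=' | ')
    print()
save(s,'w11.png')
E
python3 lens.py
```

```text
19.57 [490.  252.5 251.3] 7.3 [ 0.2  0.  -1.4]
near 225 180.2 [41.3 24.3]
near 240 180.2 [41.3 17.6]
near 320 179.8 [ 41.6 -17.8]
near 335 180.1 [ 41.4 -24.4]
side 60 201.5 355.5 [[90.2, 31.5], [90.2, -30.4]] [90.19  0.57]
side 110 204.5 352.5 [[71.0, 31.5], [71.0, -30.3]] [71.02  0.58]
side 150 207.5 350.5 [[54.5, 31.2], [54.5, -30.5]] [54.54  0.37]
42 -28 [84.2 85.5 86.4] | 42 0 [84.6 85.7 86.6] | 42 26 [84.4 85.6 86.4] | 
50 -28 [84.4 85.6 86.7] | 50 0 [81.6 82.5 83.6] | 50 26 [82.1 85.3 86.7] | 
80 -28 [84.4 85.4 86.3] | 80 0 [81.4 82.4 83.5] | 80 26 [82.  85.2 86.4] | 
100 -28 [84.3 85.3 86.6] | 100 0 [81.4 82.4 83.5] | 100 26 [81.9 85.1 86.3] | 
110 -28 [84.3 85.4 86.2] | 110 0 [81.1 82.2 83.4] | 110 26 [81.7 84.8 86.1] |
```

View pics/w11.png

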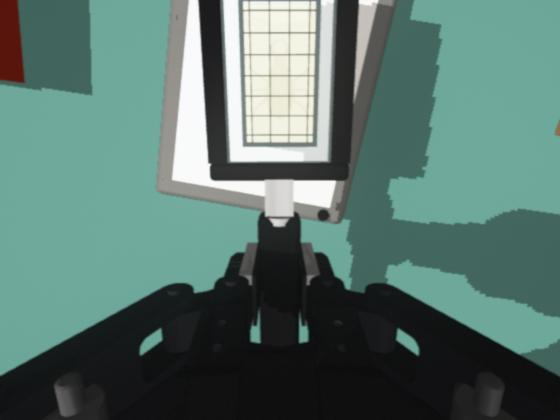

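The window frames the plate (columns 241–318, near edge at row 146). I'll check the plate's centre against the window in this view.

```bash
cat > pl.py <<'E'
from h import *
st=env.state();p=st['ee_pos'];s=env.snapshot('wrist'); a=yaw(st)[0]; ax=np.array([np.cos(a),np.sin(a)]); ay=np.array([-ax[1],ax[0]]); print(st['t'],p.round(1),np.degrees(a))
g=s['pixels'].max(2).astype(float); T=lambda uv:((onplane(s,uv,48)[:,:2]-p[:2])@np.c_[ax,ay]).round(1).tolist()
for r in (20,60,100,135):
    d=np.diff(cv2.GaussianBlur(g,(3,3),0)[r]); L=np.argmin(d[230:255])+230.5; R=np.argmax(d[305:328])+305.5; q=T([[L,r],[R,r]]); print(r,L,R,q,(q[0][1]+q[1][1])/2)
for c in (255,280,305):
    d=np.diff(g[:,c]); n=np.argmax(d[138:156])+138.5; f=np.argmin(d[0:12])+.5; print(c,n,f,T([[c,n],[c,f]]))
E
python3 pl.py
```

```text
19.625 [490.  252.5 251.2] 7.295670784126344
20 238.5 320.5 [[115.4, 20.5], [115.4, -20.3]] 0.09999999999999964
60 239.5 318.5 [[97.2, 20.6], [97.2, -19.9]] 0.3500000000000014
100 240.5 317.5 [[77.7, 20.7], [77.7, -20.0]] 0.34999999999999964
135 242.5 316.5 [[59.7, 20.2], [59.7, -20.1]] 0.049999999999998934
255 145.5 8.5 [[54.1, 13.5], [120.5, 12.2]]
280 146.5 8.5 [[53.5, -0.2], [120.5, -0.1]]
305 146.5 8.5 [[53.5, -13.9], [120.5, -12.5]]
```

Call:
servo_tool(moves=[[0.8,[-0.0008,-0.0004,-0.002],0],[0.8,[0,0,-0.0025],0],[0.8,[0,0,-0.001],0],[0.8,[0,0,0],0],[0.8,[0,0,0],0],[0.8,[0,0,0],0],[0.8,[0,0,0],0],[0.8,[0,0,0],0]])

```text
t: 20.68
ee_pos: [489.0, 251.9, 244.9]
eef_rot: [3.135, 0.2, 0.0]
force: [0.6, -0.3, -0.1]
gripper_width: 0.204
grasp_force: 78.8
```

```bash
python3 lens.py; python3 pl.py
```

```text
20.68 [489.  251.9 244.9] 7.29 [ 0.6 -0.3 -0.1]
near 225 180.2 [41.1 24.2]
near 240 180.3 [41.1 17.5]
near 320 179.8 [ 41.3 -17.9]
near 335 179.8 [ 41.3 -24.5]
side 60 201.5 355.5 [[90.0, 31.4], [90.0, -30.5]] [89.96  0.46]
side 110 204.5 352.5 [[70.8, 31.4], [70.8, -30.4]] [70.8   0.46]
side 150 207.5 350.5 [[54.3, 31.1], [54.3, -30.6]] [54.33  0.25]
42 -28 [77.9 79.1 80. ] | 42 0 [78. 79. 80.] | 42 26 [78. 79. 80.] | 
50 -28 [78.  79.1 80. ] | 50 0 [75.1 76.1 77.1] | 50 26 [75.8 78.9 80.1] | 
80 -28 [77.8 78.8 80.1] | 80 0 [74.7 75.9 76.9] | 80 26 [75.3 78.7 79.9] | 
100 -28 [77.6 78.9 80.1] | 100 0 [74.5 75.8 77. ] | 100 26 [75.2 78.5 79.8] | 
110 -28 [77.7 78.5 79.8] | 110 0 [74.6 75.6 77. ] | 110 26 [75.1 77.9 79.4] | 
20.725 [489.  251.9 244.9] 7.287961028778225
20 235.5 320.5 [[113.3, 21.0], [113.3, -19.7]] 0.6500000000000004
60 236.5 319.5 [[95.7, 21.2], [95.7, -19.8]] 0.6999999999999993
100 238.5 318.5 [[77.0, 20.8], [77.0, -19.9]] 0.45000000000000107
135 239.5 316.5 [[59.7, 20.9], [59.7, -19.5]] 0.6999999999999993
255 144.5 0.5 [[54.8, 12.9], [121.5, 11.5]]
280 144.5 0.5 [[54.8, -0.3], [121.5, -0.3]]
305 144.5 0.5 [[54.8, -13.5], [121.5, -12.1]]
```

```bash
python3 -c "
from h import *
st=env.state(); print(st['t'],abs(st['qd']).max()); print(env.close_job())"
```

```text
20.775 0.0026256737687143936
the job is handed in; nothing more can be done
None
```

The grid plate lies flush on the resin block, and the magnifier is held still and level about 19–20 mm above it, centred to within about 0.5 mm and square; the job was handed in at 20.8 s of the 56 s allowed, but no verdict came back.

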